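# Run the thread tap down the dispenser's spigot nut

### The arm

A 6-joint arm with a two-finger parallel gripper is mounted at the origin on the work surface. World frame = base frame: x ahead of the robot, y to its left, z up, the work surface at z = 0. Lengths are in m, angles in rad, forces in N, time in s.
With the tool pointing down it reaches from about 0.35 to 0.775 m from the base axis. Payload 5.5 kg.
Tool frame: the origin (TCP) lies on the centre line of the jaws, within the pads' length; the fingertips stand 14 mm ahead of it and the grasp point (between the pads) lies 5 mm behind it; z points along the fingers, y is the direction in which the jaws open and shut (so a half turn about z gives the same grasp; the last joint's range is limited). The gripper opens to 85 mm and grips with 20 to 120 N. Pads are 22 mm wide; open, the fingers measure 114 mm over their backs; the gripper's body (76 mm by 85 mm) begins 54 mm behind the grasp point. The pads swing forward as they close: fully open they stand 13 mm farther back than shut.
Start: joints at [1.082, 0.313, 0.046, 1.304, 0, 1.431], TCP at [0.197, 0.54, 0.245] pointing down, gripper open.
Joint ranges: [-2.76, 2.76], [-0.86, 1.69], [-1.03, 1.26], [-2.2, 2.34], [-1.47, 1.5], [-3.14, 3.14]. Speed limits (rad/s): [2.57, 2.57, 3.14, 3.14, 3.14, 3.14].

### API

Orientations are given as a unit quaternion [x, y, z, w].
In Python, from station import arm, snapshot gives the robot as it stands.
- The arm moves only by the shell command python3 -m crank 'ROWS' [FORCE]. ROWS is text: rows parted by semicolons, each of 7 numbers parted by spaces: the shift along the tool's x, y, z scaled (see below), then the turn, a rotation vector about the tool's x, y, z scaled (see below), then the opening, from -1 (shut) to 1 (fully open), so that 0 is half open. In form: x y z ax ay az claw; .... A call has 1 to 20 rows; each row shifts and turns the pose as measured when the row begins, along the tool's axes as they then stand; what a row does not reach is not made up. The controller multiplies each number of a shift by 0.2 m and each number of a turn by pi/4 rad. A row lasts 1/10 s, in which the tool goes at most 50 mm and 8.59 degrees, less where a joint would pass 70% of its speed; a pose out of reach is approached as far as the arm can. A call with a number of a shift or a turn outside -1 to 1 is refused whole. A call with a gripper value outside its range is refused whole. The fingers move at their own pace and stop on an object; FORCE is the grip in N (left out, the last holds). Time passes only in rows, so rows that do not move let the fingers close. It gives the time, the measured TCP pose, the force and the opening at its end, in the units of the state.
- arm.state(): the state, without advancing time (a new reading comes with each control period).
- snapshot(name): name is "scene" or "top" or "wrist"; returns a dict with "image" (420x560x3 uint8, red, green, blue), "fovy" (degrees; the focal length in pixels is half the picture's height over the tangent of half this angle, whatever the lens; pixels are square), "cx", "cy" (the principal point, pixels), "R" (3x3) and "t" (3): a world point X has camera coordinates R X + t; the wrist camera has in their place "mount" (4x4, takes a point from camera to tool coordinates, whose origin is the TCP and whose axes are the flange's). Camera axes: x right, y down, z forward; pixel columns grow to the right and rows downward; lengths in m; the calibration is good to about 2 mm. A picture is of the moment at which its call begins: read the wrist's pose just before it. There is no depth.
- arm.job_done(): hands the job in, once; it reports no verdict.
The state is a dict: "time": time; "qpos": joint angles; "qvel": joint speeds; "effort": joint torques, N m; "tcp_pos": TCP position; "eef_rot": TCP orientation; "contact_force": force on the tool from outside, world axes, zero at the start; "ft_torque": the same for the moment, N m; "gripper_width": finger opening in m.
Only numpy, scipy, OpenCV 4.12 (cv2) and the standard library are available. Lean on these libraries where they do the work, as an engineer would, in place of code of your own. Each camera call takes 0.05 s, during which the arm holds its last target.

### The job

Swing the blue clamp lever of the tapping stand fully shut so that the brass nut is held. Then crank the tap down its gummed thread, clockwise, with the orange knob: half a turn forward, a quarter turn back, and so on, until you feel it come up firmly against the bottom of the hole; bring it up firm but do not force it. Leave the tap there at the bottom, let go, and disturb nothing else on the counter.

Things in the scene. Friction and masses are not known exactly. Their poses are not given: they have to be found in the camera images.
- stand: Grey tapping stand, bolted down: base plate 160 x 300 x 14 mm, a column and a bridge arm 86 mm high at its +y end, the brass nut and vice under the arm. Origin: under the spindle axis, on the counter; x and y along the base's 160 and 300 mm sides (base reaches from y -210 to +90 mm), z up.
- head: Closed round drum, 100 mm across and 22 mm high, with a white dial as its top (marks every twelfth of a turn), on the bridge arm; origin in the centre of its underside, on the vertical spindle axis, 86 mm above the counter. Its own x axis points along the crank as it stands at the start (towards the orange knob); z up. It does not turn.
- axis (a point): Point on the vertical spindle axis, 160 mm above the counter: the centre of the circle of the knob's grip point at the start.
- knob_grip (a point): Grip point of the orange upright knob, 22 mm across and 43 mm tall, that spins freely on the end of the crank, 55 mm from the spindle axis. The point is on the knob's centre line, 18 mm below its top and 26 mm above the crank arm, about 160 mm above the counter; it sinks 2 mm per turn of the tap. The crank arm is 16 mm wide; its hub and counterweight stay below the knob's foot, so nothing else is in the way above.
- tap (a joint): Angle of the tap in the nut, rad, 0 at the start, growing clockwise seen from above (downwards, forward). 3.14 is half a turn. Ordinary drag of the thread is about 0.2 N m either way (some 4 N at the knob). It meets the bottom of the hole somewhere between 5.25 and 6.65 rad, different every time and not to be seen: only felt.
- crank (a joint): Twist of the sprung crank against the tap, rad, 0 unloaded, positive when it drives clockwise: a torsion spring of 4 N m per rad, so 0.05 is ordinary drag (4 N at the knob), 0.11 (8 N at the knob) is firm, and beyond 0.28 (20 N at the knob), either way, the tap is forced and would break. Against the bottom the knob yields about 1 mm for every 1.3 N. Twist unwinds when the knob is let go.
- pointer_tip (a point): Tip of the red drag pointer on the dial, 43 mm from the spindle axis. It starts about a quarter turn ahead of the tap's index; the tap picks it up on its way forward, pushes it along and leaves it behind when it turns back, so that it shows the farthest that the tap has been. No need to touch it.
- index_tip (a point): Tip of the thin black index needle that turns with the tap, 43 mm from the spindle axis, just above the red pointer.
- clamp (a joint): Angle of the clamp lever, rad: starts at 0 to 0.25 (open), its stop (shut) is at 1.2; grows counter-clockwise seen from above. Turns with about 3 N at its blue post and stays where it is left.
- clamp_grip (a point): Grip point on the blue upright post of the clamp lever: post 20 mm across, its top 116 mm above the counter and its foot 70 mm; the point is on its centre line, 96 mm above the counter, 70 mm from the lever's pivot.
- clamp_pivot (a point): Point on the vertical pivot axis of the clamp lever, at the height of the clamp grip point (96 mm).
- spare_nut: Bystander: loose round brass nut, 40 mm across, 18 mm high.
- screwdriver: Bystander: screwdriver lying on the counter.
- soap: Bystander: green soap bottle, 60 mm across, 170 mm high.
- jar: Bystander: glass jar with steel lid, 90 mm across, 150 mm high.
- mug: Bystander: blue mug, 80 mm across, 90 mm high.

How it is judged:
On the way, in this order (a step that is already met when the one before it is completed fails the run):
1. clamp lever shut (over 1.05 rad) before the tap is turned (value of joint clamp above 1.05 rad and value of joint tap below 0.35 rad), for 0.1 s.
2. first half turn forward (tap over 2.6 rad) (value of joint tap above 2.6 rad).
3. a quarter back (tap under 2.1 rad), with the drag pointer showing that it has been no deeper than about 4 rad (value of joint tap below 2.1 rad and x of pointer_tip in the frame of head below -0.025 m).
4. second half turn forward (tap over 4.1 rad) (value of joint tap above 4.1 rad).
5. a quarter back (tap under 3.7 rad), with the drag pointer showing that it has been no deeper than about 5.7 rad (value of joint tap below 3.7 rad and y of pointer_tip in the frame of head above 0.02 m).
6. tap firm against the bottom (over 5 rad, crank twist over 0.11 rad) (value of joint tap above 5 rad and value of joint crank above 0.11 rad), for 0.1 s.
At the end, for the whole second after the job is handed in: The clamp lever is shut (over 1.05 rad), the tap stands at the bottom (over 5 rad, its black index tip within 10 mm of the red drag pointer's tip, seen from above), still, and the crank is unloaded (twist under 0.05 rad) (value of joint clamp above 1.05 rad and value of joint tap above 5 rad and horizontal distance between index_tip and pointer_tip below 0.01 m and velocity of joint tap between -0.05 and 0.05 rad/s and value of joint crank below 0.05 rad); the robot touches nothing.
It fails at once if the tap is turned (over 0.35 rad) while the clamp lever is not shut (under 1.0 rad) (value of joint tap above 0.35 rad and value of joint clamp below 1 rad).
It fails at once if the tap is forced: crank twist beyond 0.28 rad either way (value of joint crank above 0.28 rad or value of joint crank below -0.28 rad).
It fails at once if a bystander is moved by more than 30 mm (distance of any of spare_nut, screwdriver, soap, jar, mug from where it was at the start of the episode above 0.03 m).
It also fails if it takes over 70 s, if anything falls off the work surface, if the arm or the gripper's body presses on something with over 40 N, if the wrist force passes 120 N, or if a joint passes its speed limit or range.

## Working session

There is one attempt and no reset: what is moved stays moved. The work goes in short steps, Python scripts to look and compute and a shell command to move; the robot and the scene stay as the last step left them, time stands still between calls to the robot, and variables do not carry over. Pictures are saved under pics/ and viewed, and the job is handed in when it is done.

```bash
ls; mkdir -p pics; python3 - <<'E'
from station import arm, snapshot
import cv2
print(arm.state())
for n in ["scene","top","wrist"]:
    s=snapshot(n); cv2.imwrite(f"pics/{n}0.png",s["image"][:,:,::-1])
    print(n,{k:v for k,v in s.items() if k!="image"})
E
```

```text
pics
{'time': 0.0, 'qpos': array([1.08240514e+00, 3.14031666e-01, 4.49856561e-02, 1.30359275e+00,
       3.29838254e-05, 1.43123794e+00]), 'qvel': array([-0.00087883, -0.00011237,  0.00082143,  0.00036524,  0.00166403,
       -0.00065432]), 'effort': array([ 8.37464540e-04, -4.80621743e+01,  2.98537052e+01,  1.92966079e-02,
        9.25040695e-05,  1.25754033e-05]), 'tcp_pos': array([0.19628686, 0.53995112, 0.24439379]), 'eef_rot': array([ 1.73533363e-01,  9.84827560e-01, -8.71089006e-04, -3.00195899e-04]), 'contact_force': array([-0.3142132 ,  0.96262108,  0.00958151]), 'ft_torque': array([-0.01828419, -0.05065653, -0.01386377]), 'gripper_width': 0.08554957271816174}
scene {'fovy': 45.761845258578276, 'cx': 279.8343655820725, 'cy': 212.3726606799721, 'R': array([[-0.79523298,  0.60586657, -0.02302633],
       [ 0.33849912,  0.41214955, -0.84590253],
       [-0.50301377, -0.68048398, -0.53284022]]), 't': array([ 0.39696648, -0.05960703,  1.60237639])}
top {'fovy': 51.23810580622986, 'cx': 281.41179940934677, 'cy': 207.99972780929056, 'R': array([[-0.0217971 , -0.99974007,  0.00668371],
       [-0.99953643,  0.02164955, -0.02140615],
       [ 0.02125588, -0.0071472 , -0.99974852]]), 't': array([-0.02513644,  0.49233316,  1.09259252])}
wrist {'fovy': 63.60301057451527, 'cx': 273.1589743220335, 'cy': 213.77831840863075, 'mount': array([[ 1.38404370e-03, -9.53531753e-01, -3.01289362e-01,
         7.80424367e-02],
       [ 9.99998857e-01,  1.50308764e-03, -1.63297088e-04,
        -5.06564297e-05],
       [ 6.08573274e-04, -3.01288792e-01,  9.53532744e-01,
        -1.27797413e-01],
       [ 0.00000000e+00,  0.00000000e+00,  0.00000000e+00,
         1.00000000e+00]])}
```

View pics/scene0.png

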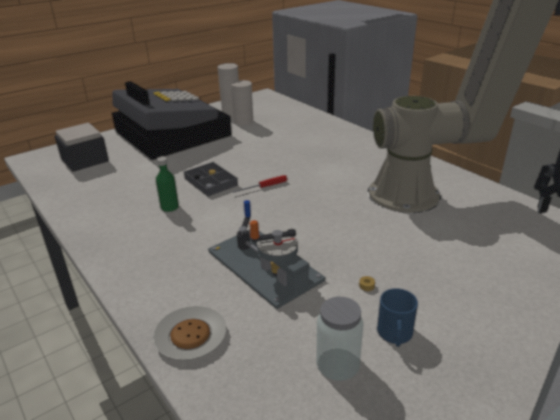

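View pics/top0.png

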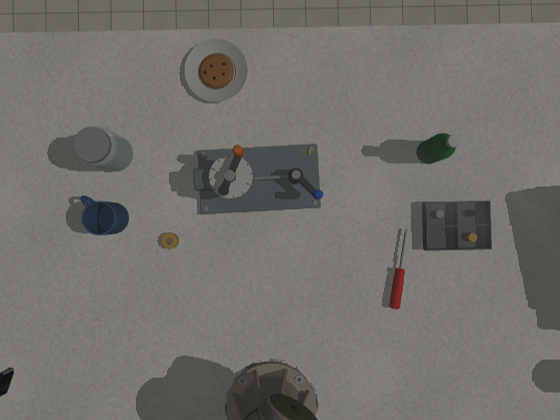

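View pics/wrist0.png

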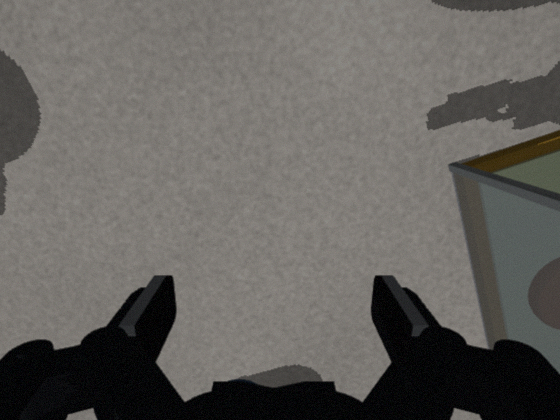

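The top view shows the orange knob at about (238,151), the dial centre at about (231,177), the blue post at (318,194) and the lever pivot at about (296,175). The bystanders are well clear of all of these.

```bash
cat > h.py <<'E'
import numpy as np, cv2
from station import arm, snapshot
def ray(s,u,v):
    f=s["image"].shape[0]/2/np.tan(np.radians(s["fovy"])/2)
    d=s["R"].T@np.array([(u-s["cx"])/f,(v-s["cy"])/f,1.]); o=-s["R"].T@s["t"]
    return o,d
def plane(s,u,v,z):
    o,d=ray(s,u,v); return o+d*(z-o[2])/d[2]
def proj(s,X):
    f=s["image"].shape[0]/2/np.tan(np.radians(s["fovy"])/2)
    c=s["R"]@np.array(X)+s["t"]; return c[:2]/c[2]*f+[s["cx"],s["cy"]]
def tri(a,pa,b,pb):
    o1,d1=ray(a,*pa);o2,d2=ray(b,*pb)
    d1/=np.linalg.norm(d1);d2/=np.linalg.norm(d2)
    t=np.linalg.lstsq(np.c_[d1,-d2],o2-o1,rcond=None)[0]
    p,q=o1+d1*t[0],o2+d2*t[1]; return (p+q)/2,np.linalg.norm(p-q)
def blob(im,lo,hi,box=None):
    h=cv2.cvtColor(im,cv2.COLOR_RGB2HSV); m=cv2.inRange(h,np.array(lo),np.array(hi))
    if box: k=np.zeros_like(m);x0,y0,x1,y1=box;k[y0:y1,x0:x1]=1;m*=k
    n,l,st,c=cv2.connectedComponentsWithStats(m)
    return sorted([(int(st[i,4]),c[i].round(1).tolist(),st[i,:4].tolist()) for i in range(1,n)],reverse=True)[:4]
OR=((5,170,120),(15,255,255)); BL=((105,150,60),(125,255,255))
E
python3 - <<'E'
from h import *
S=snapshot("scene");T=snapshot("top")
bt=(190,130,330,225); bs=(200,190,330,300)
for n,c in(("or",OR),("bl",BL)):
    print(n,"top",blob(T["image"],*c,bt)[:2]," scene",blob(S["image"],*c,bs)[:2])
    a=blob(T["image"],*c,bt)[0][1]; b=blob(S["image"],*c,bs)[0][1]
    print(tri(T,a,S,b))
cv2.imwrite("pics/topz.png",cv2.resize(T["image"][125:225,185:335,::-1],None,fx=5,fy=5,interpolation=cv2.INTER_CUBIC))
cv2.imwrite("pics/scz.png",cv2.resize(S["image"][190:300,200:330,::-1],None,fx=5,fy=5,interpolation=cv2.INTER_CUBIC))
E
```

```text
or top [(45, [237.7, 149.1], [234, 146, 8, 7])]  scene [(8, [253.5, 222.5], [252, 222, 4, 2])]
(array([0.61474441, 0.05585243, 0.17480784]), np.float64(0.0011760268581967111))
bl top [(43, [318.4, 194.0], [315, 191, 8, 7])]  scene [(46, [246.9, 207.9], [245, 201, 4, 16])]
(array([ 0.51966759, -0.12086145,  0.0932331 ]), np.float64(0.0015051698008592225))
```

View pics/topz.png

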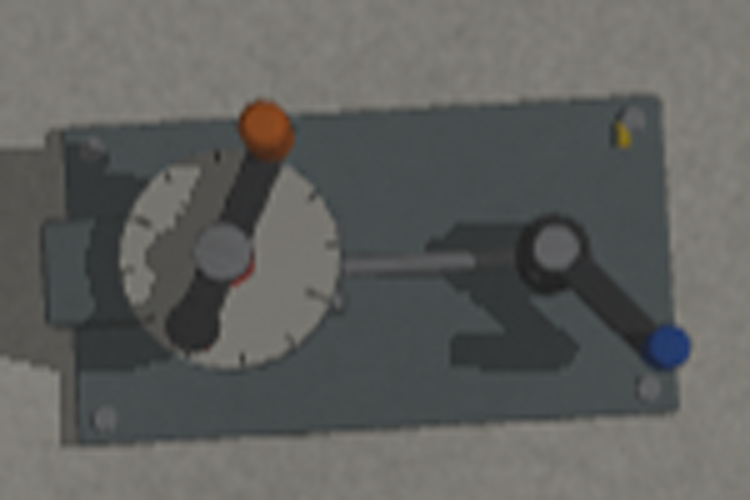

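View pics/scz.png

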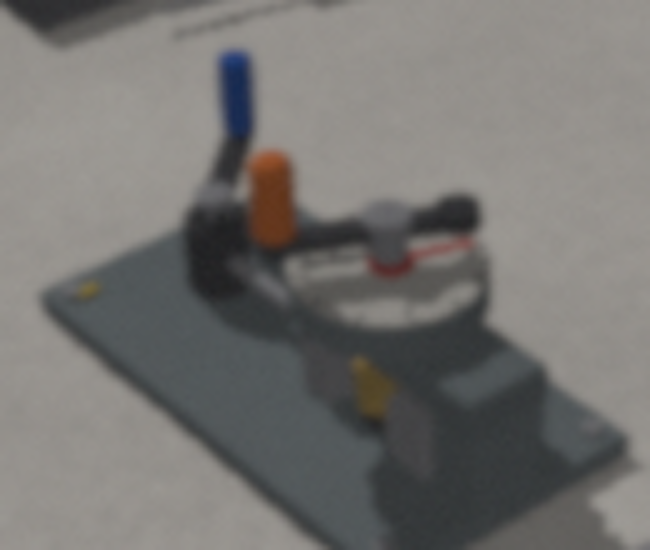

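```bash
python3 - <<'E'
from h import *
S=snapshot("scene");T=snapshot("top")
bt=(190,130,330,225); bs=(200,190,330,300)
O2=((5,120,70),(18,255,255))
print(blob(T["image"],*O2,bt)[:2],blob(S["image"],*O2,(240,200,270,250))[:2])
kt=plane(T,238.4,150.8,.176); print("knob",kt)
bl=plane(T,318.5,194,.114); print("blue",bl)
dc=plane(T,185+231/5,125+258/5,.108); print("dialc",dc)
for z in(.13,.14,.15): print("hub",plane(T,185+224/5,125+250/5,z))
for z in(.07,.08,.09): print("piv",plane(T,185+556/5,125+247/5,z))
# base corners z=.014
for u,v in((55,130),(655,95),(680,412),(75,445)): print(plane(T,185+u/5,125+v/5,.014))
# white dial: ellipse fit
h=cv2.cvtColor(T["image"],cv2.COLOR_RGB2HSV)
for p in ([250,252],): 
  o=proj(T,dc);print(o, proj(S,dc), proj(S,kt), proj(S,bl))
print(np.linalg.norm(kt[:2]-dc[:2]))
E
```

```text
[(95, [238.0, 150.6], [233, 145, 11, 12])] [(131, [253.9, 229.9], [250, 221, 9, 18])]
knob [0.61139052 0.0539944  0.176     ]
blue [ 0.51920872 -0.1196091   0.114     ]
dialc [0.56337737 0.07752872 0.108     ]
hub [0.56490628 0.07823792 0.13      ]
hub [0.56391377 0.0771463  0.14      ]
hub [0.56292127 0.07605467 0.15      ]
piv [ 0.5689648  -0.07204678  0.07      ]
piv [ 0.56799066 -0.0716202   0.08      ]
piv [ 0.56701651 -0.07119362  0.09      ]
[0.63808387 0.17386113 0.014     ]
[ 0.64939176 -0.12558017  0.014     ]
[ 0.49084596 -0.13431015  0.014     ]
[0.48096353 0.16670838 0.014     ]
[231.2 176.6] [277.13180987 241.88727328] [253.94787043 221.22920828] [246.57789473 201.56271773]
0.05347080816932449
```

The geometry agrees with the sizes given: the crank radius measures 53 mm (55 given), the lever 68 mm (70 given), and the base corners put the axis within 3 mm. First I'll square the tool to the world axes, so that tool x = -X, tool y = +Y and tool z = -Z.

```bash
python3 -m crank '0 0 0 0 0 -0.15 1; 0 0 0 0 0 -0.15 1; 0 0 0 0 0 -0.144 1' 20; python3 -c "
from h import *
s=arm.state();print(s['tcp_pos'],s['eef_rot'])"
```

```text
time: 0.65
tcp_pos: [0.1964, 0.5402, 0.2449]
eef_rot: [-0.006, 1.0, -0.0, -0.0]
contact_force: [-0.5, -0.4, -0.1]
gripper_width: 0.0857
[0.19643333 0.5401844  0.24490243] [-5.94939264e-03  9.99982223e-01 -3.46922975e-04 -1.92677914e-04]
```

```bash
python3 -m crank '-0.1 -0.2 0 0 0 0 1; -0.1 -0.2 0 0 0 0 1; -0.1 -0.2 0 0 0 0 1; -0.1 -0.2 0 0 0 0 1; -0.1 -0.2 0 0 0 0 1; -0.1 -0.2 0 0 0 0 1; -0.1 -0.2 0 0 0 0 1; -0.1 -0.2 0 0 0 0 1; -0.1 -0.2 0 0 0 0 1; -0.1 -0.2 0 0 0 0 1; -0.1 -0.2 0 0 0 0 1; -0.1 -0.2 0 0 0 0 1; -0.1 -0.2 0 0 0 0 1; -0.1 -0.2 0 0 0 0 1; -0.1 -0.2 0 0 0 0 1; -0.1 -0.2 0 0 0 0 1'
```

```text
time: 2.25
tcp_pos: [0.5385, -0.113, 0.2464]
eef_rot: [-0.013, 1.0, 0.001, 0.005]
contact_force: [0.3, 0.8, 0.7]
gripper_width: 0.0855
```

```bash
python3 -m crank '0.1 -0.04 0 0 0 0 1; 0 0 0 0 0 0 1'; python3 - <<'E'
from h import *
from scipy.spatial.transform import Rotation as Ro
s=arm.state();W=snapshot("wrist");im=W["image"];cv2.imwrite("pics/w1.png",im[:,:,::-1])
b=blob(im,(105,120,40),(125,255,255));print(s['tcp_pos'],b)
R=Ro.from_quat(s['eef_rot']).as_matrix();f=210/np.tan(np.radians(W["fovy"])/2)
def wray(u,v,z):
    M=W["mount"];d=R@M[:3,:3]@np.array([(u-W["cx"])/f,(v-W["cy"])/f,1]);o=s['tcp_pos']+R@M[:3,3]
    return o+d*(z-o[2])/d[2]
x,y,w,h=b[0][2]
print(wray(*b[0][1],.096))
E
```

```text
time: 2.45
tcp_pos: [0.5211, -0.128, 0.2434]
eef_rot: [-0.01, 1.0, 0.001, 0.004]
contact_force: [-1.0, 0.2, 0.2]
gripper_width: 0.0857
[ 0.52113058 -0.12802014  0.24343999] [(707, [281.9, 200.4], [271, 183, 24, 35])]
[ 0.51923775 -0.12006761  0.096     ]
```

View pics/w1.png

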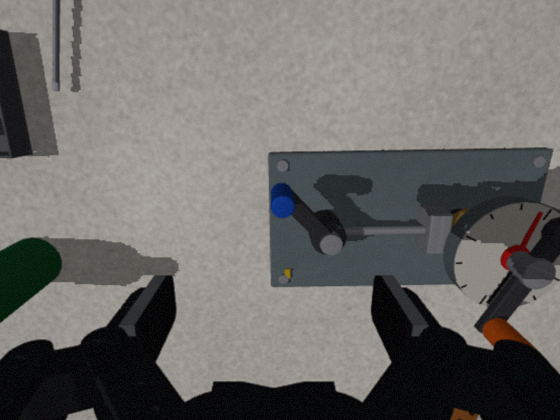

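```bash
python3 -m crank '0.01 0.04 0.1 0 0 0 1; 0 0 0.15 0 0 0 1; 0 0 0.15 0 0 0 1;0 0 0 0 0 0 1'
```

```text
time: 2.9
tcp_pos: [0.5234, -0.1178, 0.1637]
eef_rot: [-0.011, 1.0, 0.0, 0.008]
contact_force: [-0.7, 0.6, 0.5]
gripper_width: 0.0856
```

```bash
python3 -m crank '0.02 -0.01 0.12 0 0.02 0.028 1; 0 0 0.12 0 0 0 1; 0 0 0.1 0 0 0 1;0 0 0 0 0 0 1'
```

```text
time: 3.3
tcp_pos: [0.5238, -0.1179, 0.1002]
eef_rot: [-0.002, 1.0, -0.001, 0.004]
contact_force: [0.3, 0.4, 0.3]
gripper_width: 0.0851
```

```bash
python3 -m crank '0.022 -0.01 0.025 0 0 0 1; 0.005 0 0 0 0 0 0; 0 0 0 0 0 0 -1; 0 0 0 0 0 0 -1; 0 0 0 0 0 0 -1; 0 0 0 0 0 0 -1' 30
```

```text
time: 3.9
tcp_pos: [0.522, -0.1205, 0.102]
eef_rot: [-0.002, 1.0, -0.002, 0.009]
contact_force: [0.1, 1.9, -3.3]
gripper_width: 0.0191
```

```bash
python3 -m crank '-0.047 -0.038 0 0 0 0 -1; -0.053 -0.03 0 0 0 0 -1; -0.058 -0.02 0 0 0 0 -1'
```

```text
time: 4.2
tcp_pos: [0.5473, -0.1352, 0.1019]
eef_rot: [-0.004, 1.0, -0.0, 0.002]
contact_force: [-7.6, -1.3, 5.4]
gripper_width: 0.0189
```

```bash
python3 -m crank '-0.06 -0.012 0 0 0 0 -1; -0.061 -0.002 0 0 0 0 -1; -0.061 0.008 0 0 0 0 -1; -0.058 0.016 0 0 0 0 -1; -0.04 0.016 0 0 0 0 -1'
```

```text
time: 4.7
tcp_pos: [0.5947, -0.1397, 0.1013]
eef_rot: [-0.0, 1.0, -0.01, -0.01]
contact_force: [-23.7, -11.1, 15.7]
gripper_width: 0.0186
```

```bash
python3 -m crank '-0.03 0.012 0 0 0 0 -1; 0 0 0 0 0 0 -1'; python3 - <<'E'
from h import *
T=snapshot("top");cv2.imwrite("pics/t2.png",cv2.resize(T["image"][125:225,185:335,::-1],None,fx=5,fy=5,interpolation=cv2.INTER_CUBIC))
E
```

```text
time: 4.9
tcp_pos: [0.5991, -0.1408, 0.1013]
eef_rot: [0.001, 1.0, -0.012, -0.012]
contact_force: [3.8, 1.2, 0.9]
gripper_width: 0.0035
```

View pics/t2.png

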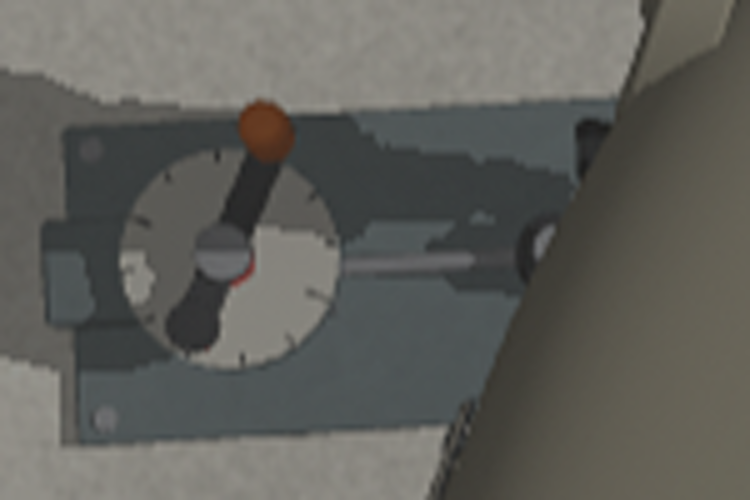

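```bash
python3 -m crank '-0.02 0 -0.1 0 0 0 -1; 0 0 -0.2 -0.03 -0.03 0 -1; 0 0 -0.2 0 0 0 -1; 0.2 0 -0.15 0 0 0 -1; 0.2 0 0 0 0 0 -1; 0 0 0 0 0 0 1'; python3 - <<'E'
from h import *
from scipy.spatial.transform import Rotation as Ro
S=snapshot("scene");cv2.imwrite("pics/s3.png",cv2.resize(S["image"][180:310,190:340,::-1],None,fx=4,fy=4,interpolation=cv2.INTER_CUBIC))
s=arm.state();W=snapshot("wrist");im=W["image"];cv2.imwrite("pics/w3.png",im[:,:,::-1])
b=blob(im,(105,120,40),(125,255,255));print(s['tcp_pos'],b)
R=Ro.from_quat(s['eef_rot']).as_matrix();f=210/np.tan(np.radians(W["fovy"])/2)
def wray(u,v,z):
    M=W["mount"];d=R@M[:3,:3]@np.array([(u-W["cx"])/f,(v-W["cy"])/f,1]);o=s['tcp_pos']+R@M[:3,3]
    return o+d*(z-o[2])/d[2]
print(wray(*b[0][1],.096))
E
```

```text
time: 5.55
tcp_pos: [0.521, -0.137, 0.2312]
eef_rot: [0.0, 1.0, 0.003, -0.005]
contact_force: [0.1, 0.2, -0.5]
gripper_width: 0.0137
[ 0.52404736 -0.13783149  0.23212493] [(832, [269.3, 265.8], [258, 245, 23, 42])]
[ 0.57539635 -0.14027503  0.096     ]
```

View pics/s3.png

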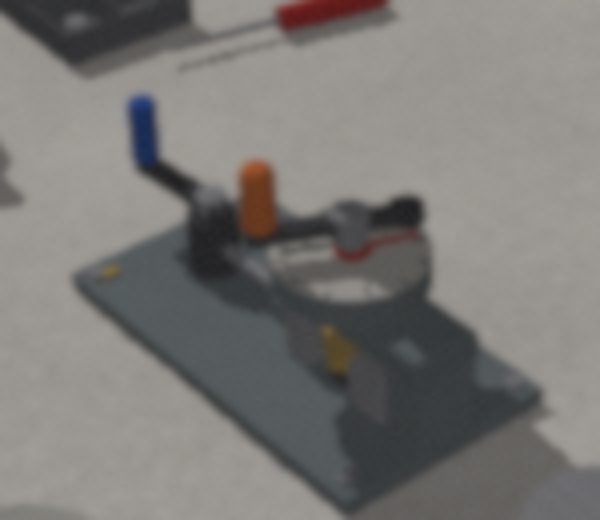

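View pics/w3.png

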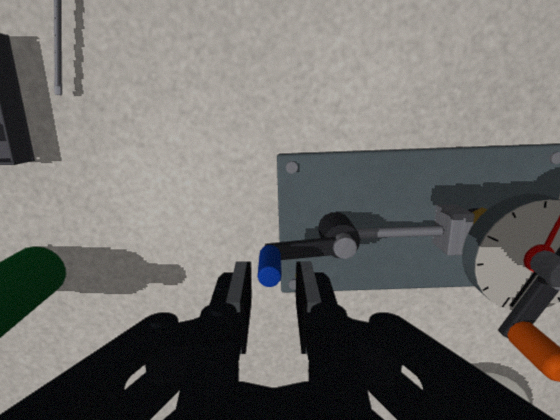

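The lever slipped out of the grip about 15° short of its stop. The wrist view puts the post at (0.575, -0.140). I'll push it the rest of the way with shut fingers from the -x side.

```bash
python3 -m crank '-0.09 0 0 0 0 0 -1; 0 0 0 0 0 0 -1; 0 0 0.15 0 0 0 -1; 0 0 0.15 0 0 0 -1; 0 0 0.15 0 0 0 -1; 0 0 0.1 0 0 0 -1; 0 0 0 0 0 0 -1'
```

```text
time: 6.35
tcp_pos: [0.549, -0.138, 0.1166]
eef_rot: [-0.001, 1.0, 0.002, -0.001]
contact_force: [-1.6, -0.7, 1.3]
gripper_width: 0.0002
```

```bash
python3 -m crank '0 0 0.08 0 0 0 -1; -0.04 0 0.015 0 0 0 -1; -0.04 0 0 0 0 0 -1'
```

```text
time: 6.65
tcp_pos: [0.5627, -0.1376, 0.0973]
eef_rot: [-0.001, 1.0, 0.002, -0.005]
contact_force: [-25.2, -2.6, 15.8]
gripper_width: 0.0
```

```bash
python3 -m crank '-0.04 0.006 0 0 0 0 -1; -0.04 0.01 0 0 0 0 -1'
```

```text
time: 6.85
tcp_pos: [0.5625, -0.1374, 0.0975]
eef_rot: [0.001, 1.0, -0.003, -0.023]
contact_force: [-29.2, -10.4, 13.6]
gripper_width: 0.0002
```

```bash
python3 -m crank '0.08 0 0 0 0.05 0 -1; 0.05 0 -0.2 0 0 0 -1; 0.1 0 -0.2 0 0 0 -1; 0.1 0 -0.2 0 0 0 -1; 0 0 0 0 0 0 -1; 0 0 0 0 0 0 -1'; cat >> h.py <<'E'
from scipy.spatial.transform import Rotation as Ro
def wlook(name):
    s=arm.state();W=snapshot("wrist");im=W["image"];cv2.imwrite(f"pics/{name}.png",im[:,:,::-1])
    R=Ro.from_quat(s['eef_rot']).as_matrix();f=210/np.tan(np.radians(W["fovy"])/2)
    def wray(u,v,z):
        M=W["mount"];d=R@M[:3,:3]@np.array([(u-W["cx"])/f,(v-W["cy"])/f,1]);o=s['tcp_pos']+R@M[:3,3]
        return o+d*(z-o[2])/d[2]
    return s,im,wray
E
python3 - <<'E'
from h import *
s,im,wr=wlook("w4");print(s['tcp_pos'],s['eef_rot'])
b=blob(im,(105,120,40),(125,255,255));print(b[:2],wr(*b[0][1],.096))
E
```

```text
time: 7.45
tcp_pos: [0.5112, -0.1388, 0.2351]
eef_rot: [0.002, 0.999, -0.005, -0.04]
contact_force: [-0.2, -0.2, -0.7]
gripper_width: 0.0002
[ 0.5112052  -0.13879461  0.23505228] [ 0.00175883  0.99918014 -0.00536106 -0.04008995]Traceback (most recent call last):
  File "<stdin>", line 3, in <module>
IndexError: list index out of range
```

View pics/w4.png

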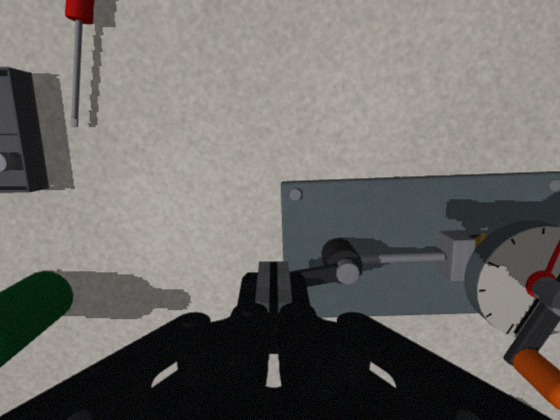

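```bash
python3 -m crank '0 0.2 0 0 -0.1 0 -1; 0 0.1 0 0 0 0 1; 0 0 0 0 0 0 1; 0 0 0 0 0 0 1'; 
python3 - <<'E'
from h import *
s,im,wr=wlook("w5");print(s['tcp_pos'],s['eef_rot'])
b=blob(im,(105,120,40),(125,255,255));print(b[:2])
print(wr(*b[0][1],.096))
E
```

```text
time: 7.9
tcp_pos: [0.513, -0.0776, 0.2309]
eef_rot: [0.002, 1.0, -0.005, -0.001]
contact_force: [0.3, -0.1, -0.3]
gripper_width: 0.0429
[ 0.51303387 -0.07756191  0.23088911] [ 0.0016674   0.99998637 -0.00477699 -0.00128774]
[(104, [203.8, 267.9], [197, 261, 17, 14])]
[ 0.56636251 -0.13822874  0.096     ]
```

View pics/w5.png

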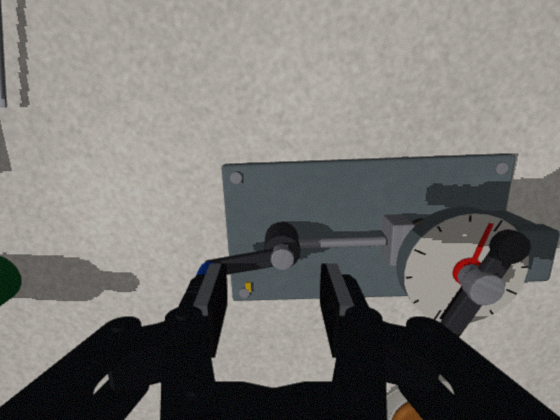

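```bash
python3 -m crank '-0.2 0 -0.1 0 0 0 1; -0.15 0 -0.1 0 0 0 1; 0 0 0 0 0 0 1; 0 0 0 0 0 0 1'; 
python3 - <<'E'
from h import *
s,im,wr=wlook("w6");print(s['tcp_pos'],s['eef_rot'])
b=blob(im,(105,120,40),(125,255,255));print(b[:2])
print(wr(*b[0][1],.096))
E
```

```text
time: 8.35
tcp_pos: [0.5799, -0.0793, 0.2635]
eef_rot: [0.004, 1.0, -0.003, -0.01]
contact_force: [0.5, 0.4, 0.8]
gripper_width: 0.0853
[ 0.57992541 -0.07933766  0.26348338] [ 0.00358061  0.99993889 -0.00282466 -0.01007043]
[(626, [207.5, 203.7], [193, 189, 30, 31])]
[ 0.58195686 -0.139616    0.096     ]
```

View pics/w6.png

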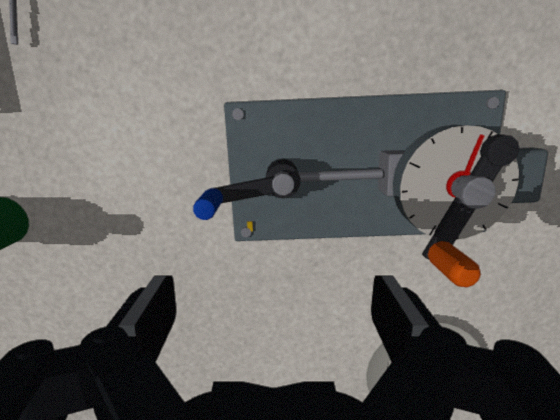

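```bash
python3 - <<'E'
from h import *
s,im,wr=wlook("w7")
b=blob(im,(4,120,70),(18,255,255));print(b[:2])
print(wr(*b[0][1],.157), wr(465,271,.176))
h=cv2.cvtColor(im,cv2.COLOR_RGB2HSV)
print("dialc",wr(460,182,.108),"hub",wr(479,191,.14),wr(479,191,.134))
print("piv",wr(283,183,.075))
cv2.imwrite("pics/w7z.png",cv2.resize(im[100:300,380:560,::-1],None,fx=3,fy=3,interpolation=cv2.INTER_CUBIC))
E
```

```text
[(1456, [453.9, 264.1], [428, 242, 53, 45])]
[0.6139429  0.05664686 0.157     ] [0.61039865 0.0542968  0.176     ]
dialc [0.56064238 0.07881423 0.108     ] hub [0.5613311  0.07662736 0.14      ] [0.5626828  0.08029505 0.134     ]
piv [ 0.56732937 -0.07085495  0.075     ]
```

View pics/w7z.png

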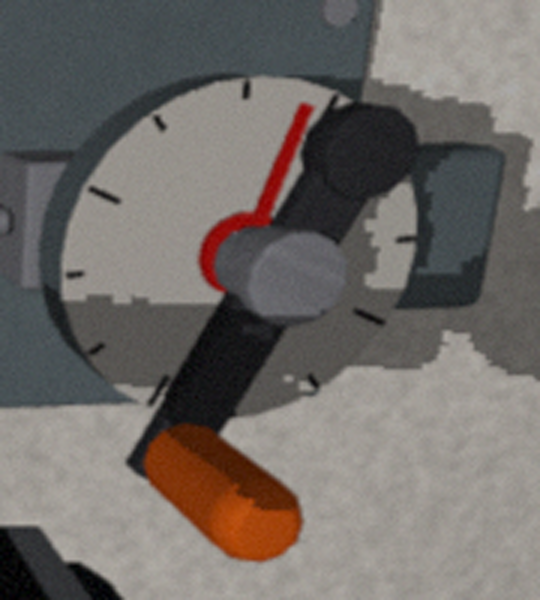

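The post now stands at (0.582, -0.140). It stalled there under 29 N, against about 3 N of drag, so the lever is on its stop. Two views put the knob at about (0.612, 0.0545) and the axis at about (0.5625, 0.078), a radius of 55 mm. Next I'll go to the knob.

```bash
python3 -m crank '-0.05 0.22 0 0 -0.025 0 1; -0.05 0.22 0 0 0 0 1; -0.05 0.22 0 0 0 0 1; 0 0 0 0 0 0 1; 0 0 0 0 0 0 1'; 
python3 - <<'E'
from h import *
s,im,wr=wlook("w8");print(s['tcp_pos'],s['eef_rot'])
b=blob(im,(4,120,70),(18,255,255));print(b[:2])
print(wr(*b[0][1],.165))
E
```

```text
time: 8.95
tcp_pos: [0.6075, 0.053, 0.2604]
eef_rot: [0.007, 1.0, -0.003, -0.002]
contact_force: [0.8, -0.1, -0.3]
gripper_width: 0.0857
[0.60750724 0.05301569 0.26036962] [ 0.00708207  0.99996831 -0.00305146 -0.00197651]
[(2623, [325.9, 349.0], [295, 322, 63, 55]), (1087, [278.7, 229.9], [264, 208, 31, 44])]
[0.71168585 0.0929308  0.165     ]
```

View pics/w8.png

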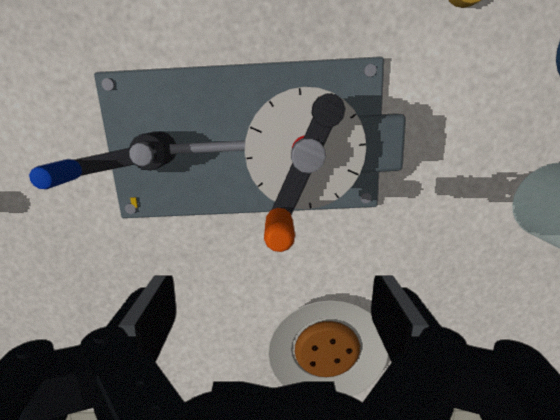

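```bash
python3 - <<'E'
from h import *
s,im,wr=wlook("w9")
print(wr(280,237,.176),wr(278.7,229.9,.165),wr(307,155,.14),wr(305,148,.108))
E
```

```text
[0.61245638 0.05722965 0.176     ] [0.61138814 0.0564724  0.165     ] [0.56271052 0.07774215 0.14      ] [0.56122264 0.07894463 0.108     ]
```

```bash
python3 -m crank '-0.015 0.015 0.12 0 0 0.018 1; 0 0 0.12 0 0 0 1; 0 0 0.12 0 0 0 1; 0 0 0.06 0 0 0 1; 0 0 0 0 0 0 1'
```

```text
time: 9.55
tcp_pos: [0.6097, 0.047, 0.1759]
eef_rot: [0.02, 1.0, -0.004, -0.0]
contact_force: [-0.4, -0.6, 0.8]
gripper_width: 0.0855
```

```bash
python3 -m crank '-0.012 0.045 0.04 0 0 -0.05 1; 0 0 0.04 0 0 0 1; 0 0 0 0 0 0 1'
```

```text
time: 9.85
tcp_pos: [0.6138, 0.055, 0.1611]
eef_rot: [-0.0, 1.0, -0.004, 0.001]
contact_force: [0.4, 0.5, -0.5]
gripper_width: 0.0854
```

```bash
python3 -m crank '0.005 0 0 0 0 0 0; 0 0 0 0 0 0 -0.2; 0 0 0 0 0 0 -1; 0 0 0 0 0 0 -1; 0 0 0 0 0 0 -1' 30
```

```text
time: 10.35
tcp_pos: [0.6139, 0.0557, 0.1632]
eef_rot: [-0.001, 1.0, -0.003, 0.003]
contact_force: [0.6, 0.4, 0.0]
gripper_width: 0.0204
```

```bash
cat > plan.py <<'E'
import sys,json,os
from h import *
ax=np.array([0.5625,0.078]); r=.0552; phi0=np.arctan2(-.0223,.0505)
step=float(sys.argv[1]); n=int(sys.argv[2]); zt=float(sys.argv[3]) if len(sys.argv)>3 else .160
s=arm.state(); p=s['tcp_pos']; v=p[:2]-[0.0005,0]-ax; phi=np.arctan2(v[1],v[0])
last=json.load(open("turn.json")) if os.path.exists("turn.json") else 0.
th=phi0-phi; th+=2*np.pi*round((last-th)/(2*np.pi)); json.dump(th,open("turn.json","w"))
F=s['contact_force'];t=np.array([np.sin(phi),-np.cos(phi)]);rad=v/np.linalg.norm(v)
Ft=-F[:2]@t
print(f"t={s['time']:.2f} theta={th:.3f} r={np.linalg.norm(v)*1e3:.1f} z={p[2]:.4f} Ftan(drive)={Ft:.1f} twist~{Ft*.055/4:.3f} Frad={F[:2]@rad:.1f} Fz={F[2]:.1f} w={s['gripper_width']:.4f} T={s['ft_torque'].round(2)}")
R=Ro.from_quat(s['eef_rot']).as_matrix()
rv=Ro.from_matrix(R.T@np.array([[-1,0,0],[0,1,0],[0,0,-1.]])).as_rotvec()/(np.pi/4)
print("turn fix",rv.round(3))
c=v.copy()
for i in range(1,n+1):
    a=phi-np.radians(step)*i; q=r*np.array([np.cos(a),np.sin(a)]); d=q-c; c=q
    tool=R.T@np.array([d[0],d[1],(zt-p[2]) if i==1 else 0])/.2
    print(" ".join(f"{x:.3f}" for x in tool),end="; ")
print()
E
python3 plan.py 8 6
```

```text
t=10.35 theta=-0.003 r=55.6 z=0.1632 Ftan(drive)=0.6 twist~0.008 Frad=0.4 Fz=0.0 w=0.0204 T=[0.25 0.19 0.05]
turn fix [-0.009  0.008  0.002]
0.020 -0.033 0.016; 0.022 -0.031 0.000; 0.027 -0.028 0.000; 0.030 -0.024 -0.000; 0.033 -0.019 -0.000; 0.036 -0.015 -0.000;
```

```bash
python3 -m crank '0.02 -0.033 0.008 -0.009 0.008 0 -1; 0.022 -0.031 0 0 0 0 -1; 0.027 -0.028 0 0 0 0 -1; 0.03 -0.024 0 0 0 0 -1'; python3 plan.py 8 8
```

```text
time: 10.75
tcp_pos: [0.5957, 0.0332, 0.1628]
eef_rot: [-0.002, 1.0, 0.003, 0.003]
contact_force: [2.1, 4.0, -0.3]
gripper_width: 0.0203
t=10.75 theta=0.523 r=55.5 z=0.1628 Ftan(drive)=4.0 twist~0.056 Frad=-2.0 Fz=-0.3 w=0.0203 T=[ 0.77 -0.5   0.01]
turn fix [0.007 0.007 0.005]
0.033 -0.019 0.014; 0.035 -0.016 -0.000; 0.037 -0.011 -0.000; 0.038 -0.005 -0.000; 0.039 0.000 -0.000; 0.038 0.005 -0.000; 0.037 0.011 -0.000; 0.035 0.016 -0.000;
```

The drive force is 4.0 N, which is the ordinary drag, and the radius holds at 55.5 mm. I'll carry on.

```bash
python3 -m crank '0.033 -0.019 0.01 0.005 0.005 0 -1; 0.035 -0.016 0 0 0 0 -1; 0.037 -0.011 0 0 0 0 -1; 0.038 -0.005 0 0 0 0 -1; 0.039 0 0 0 0 0 -1; 0.038 0.005 0 0 0 0 -1; 0.037 0.011 0 0 0 0 -1'; python3 plan.py 8 8
```

```text
time: 11.45
tcp_pos: [0.5441, 0.0259, 0.1621]
eef_rot: [-0.001, 1.0, 0.004, 0.006]
contact_force: [5.1, 4.4, -3.0]
gripper_width: 0.0205
t=11.45 theta=1.503 r=55.5 z=0.1621 Ftan(drive)=3.3 twist~0.046 Frad=-5.9 Fz=-3.0 w=0.0205 T=[ 0.85 -1.24 -0.  ]
turn fix [0.011 0.016 0.003]
0.035 0.017 0.010; 0.033 0.020 -0.000; 0.029 0.025 -0.000; 0.026 0.029 -0.000; 0.021 0.032 0.000; 0.017 0.035 0.000; 0.012 0.037 0.000; 0.007 0.038 0.000;
```

```bash
python3 -m crank '0.035 0.017 0.008 0.01 0.012 0 -1; 0.033 0.02 0 0 0 0 -1; 0.029 0.025 0 0 0 0 -1; 0.026 0.029 0 0 0 0 -1; 0.021 0.032 0 0 0 0 -1; 0.017 0.035 0 0 0 0 -1; 0.012 0.037 0 0 0 0 -1; 0.007 0.038 0 0 0 0 -1'; python3 plan.py 8 4
```

```text
time: 12.25
tcp_pos: [0.5101, 0.0652, 0.1622]
eef_rot: [0.003, 1.0, -0.008, 0.008]
contact_force: [0.1, -4.6, 2.2]
gripper_width: 0.0209
t=12.25 theta=2.488 r=54.4 z=0.1622 Ftan(drive)=4.5 twist~0.061 Frad=1.0 Fz=2.2 w=0.0209 T=[-0.82  0.   -0.05]
turn fix [-0.02   0.021 -0.008]
0.011 0.037 0.010; 0.001 0.038 -0.001; -0.004 0.038 -0.001; -0.009 0.037 -0.000;
```

```bash
python3 -m crank '0.006 0.037 0.008 -0.02 0.02 0 -1; 0.001 0.038 0 0 0 0 -1; -0.004 0.038 0 0 0 0 -1; -0.009 0.037 0 0 0 0 -1'; python3 plan.py -8 8
```

```text
time: 12.65
tcp_pos: [0.5109, 0.0959, 0.1619]
eef_rot: [0.003, 1.0, -0.002, -0.0]
contact_force: [2.4, -5.2, 0.8]
gripper_width: 0.0205
t=12.65 theta=3.057 r=55.1 z=0.1619 Ftan(drive)=4.1 twist~0.057 Frad=-3.9 Fz=0.8 w=0.0205 T=[-1.23 -0.55 -0.04]
turn fix [-0.004 -0.001 -0.009]
0.010 -0.037 0.010; 0.004 -0.038 0.000; -0.001 -0.038 0.000; -0.006 -0.038 0.000; -0.012 -0.037 0.000; -0.017 -0.035 0.000; -0.021 -0.032 0.000; -0.025 -0.029 0.000;
```

```bash
python3 -m crank '0.01 -0.037 0.008 0 0 0 -1; 0.004 -0.038 0 0 0 0 -1; -0.001 -0.038 0 0 0 0 -1; -0.006 -0.038 0 0 0 0 -1; -0.012 -0.037 0 0 0 0 -1; -0.017 -0.035 0 0 0 0 -1; -0.021 -0.032 0 0 0 0 -1; -0.025 -0.029 0 0 0 0 -1'; python3 plan.py -8 5
```

```text
time: 13.45
tcp_pos: [0.5169, 0.0491, 0.1618]
eef_rot: [-0.003, 1.0, 0.01, -0.007]
contact_force: [-5.2, 1.4, 9.9]
gripper_width: 0.0205
t=13.45 theta=2.166 r=54.4 z=0.1618 Ftan(drive)=-3.9 twist~-0.054 Frad=3.7 Fz=9.9 w=0.0205 T=[0.21 0.96 0.02]
turn fix [ 0.027 -0.018  0.007]
-0.019 -0.033 0.008; -0.027 -0.028 -0.001; -0.030 -0.024 -0.001; -0.033 -0.019 -0.001; -0.036 -0.015 -0.001;
```

```bash
python3 -m crank '-0.021 -0.032 -0.003 0.025 -0.018 0 -1; -0.027 -0.028 0 0 0 0 -1; -0.03 -0.024 0 0 0 0 -1; -0.033 -0.019 0 0 0 0 -1; -0.036 -0.015 0 0 0 0 -1'; python3 plan.py 8 8 .162; python3 - <<'E'
from h import *
T=snapshot("top");S=snapshot("scene")
cv2.imwrite("pics/s10.png",cv2.resize(S["image"][180:310,190:340,::-1],None,fx=4,fy=4,interpolation=cv2.INTER_CUBIC))
E
```

```text
time: 13.95
tcp_pos: [0.5412, 0.0276, 0.1618]
eef_rot: [-0.004, 1.0, 0.005, -0.005]
contact_force: [-4.0, 1.0, 7.6]
gripper_width: 0.0211
t=13.95 theta=1.563 r=54.9 z=0.1618 Ftan(drive)=-4.0 twist~-0.056 Frad=0.6 Fz=7.6 w=0.0211 T=[0.15 0.76 0.01]
turn fix [ 0.013 -0.014  0.01 ]
0.035 0.016 -0.000; 0.031 0.023 0.001; 0.028 0.027 0.001; 0.024 0.030 0.001; 0.019 0.033 0.001; 0.015 0.036 0.001; 0.009 0.037 0.000; 0.004 0.038 0.000;
```

View pics/s10.png

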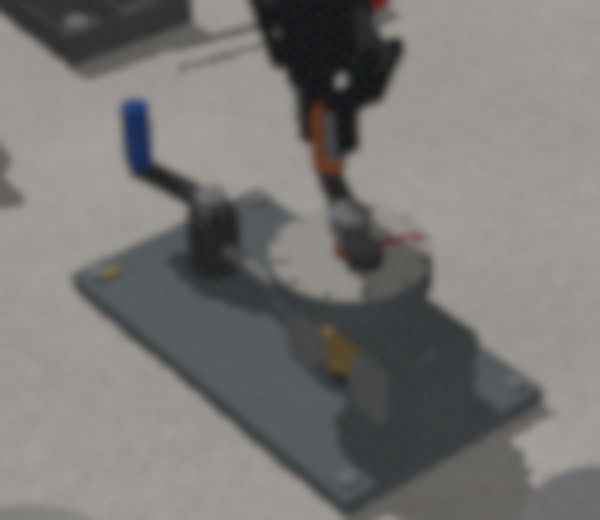

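```bash
python3 - <<'E'
from h import *
T=snapshot("top")
cv2.imwrite("pics/t10.png",cv2.resize(T["image"][135:215,195:275,::-1],None,fx=7,fy=7,interpolation=cv2.INTER_CUBIC))
s,im,wr=wlook("w10")
E
```

```text
(no output)
```

View pics/t10.png

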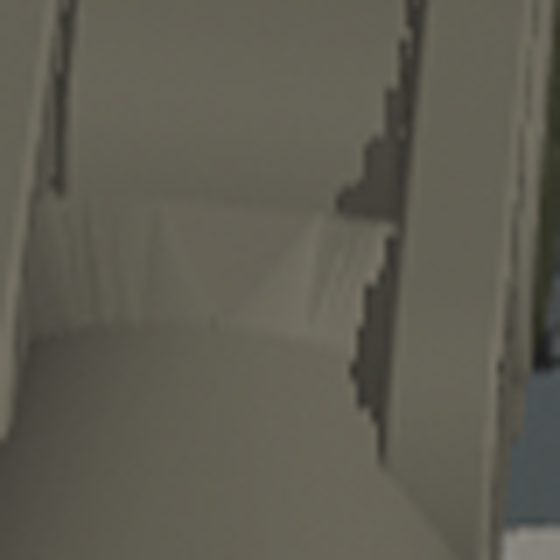

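View pics/w10.png

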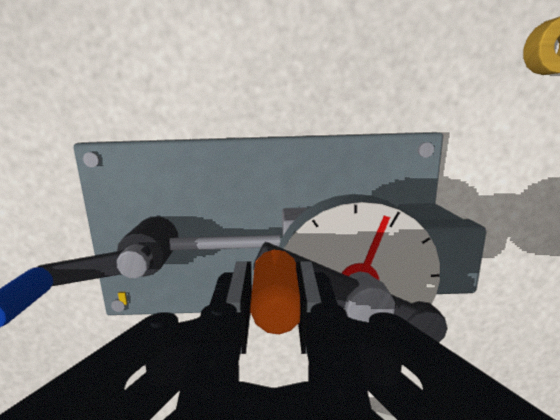

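```bash
python3 - <<'E'
from h import *
mount=snapshot("wrist");M=mount["mount"];f=210/np.tan(np.radians(mount["fovy"])/2)
def wr(tcp,q,u,v,z):
    R=Ro.from_quat(q).as_matrix();d=R@M[:3,:3]@np.array([(u-mount["cx"])/f,(v-mount["cy"])/f,1]);o=tcp+R@M[:3,3]
    return o+d*(z-o[2])/d[2]
def red(n,box):
    im=cv2.imread(f"pics/{n}.png")[:,:,::-1].copy();h=cv2.cvtColor(im,cv2.COLOR_RGB2HSV)
    m=cv2.inRange(h,(0,150,70),(3,255,255))|cv2.inRange(h,(174,150,70),(180,255,255))
    x0,y0,x1,y1=box;k=np.zeros_like(m);k[y0:y1,x0:x1]=m[y0:y1,x0:x1];return np.argwhere(k)[:,::-1]
ax=np.array([.5625,.078])
for n,tcp,q,box in(("w7",[0.57992541,-0.07933766,0.26348338],[0.00358061,0.99993889,-0.00282466,-0.01007043],(440,120,520,200)),
 ("w10",[0.5412,.0276,.1618],[-.004,1,.005,-.005],(330,200,420,290))):
    p=red(n,box);tip=p[p[:,1].argmin()];X=wr(np.array(tcp),np.array(q)/np.linalg.norm(q),*tip,.110);d=X[:2]-ax
    print(n,len(p),tip,X,np.hypot(*d),"world deg",np.degrees(np.arctan2(d[1],d[0])),"head deg",np.degrees(np.arctan2(d[1],d[0]))+23.8)
E
```

```text
w7 354 [480 135] [0.52160059 0.08825364 0.11      ] 0.04216514269030129 world deg 165.92580857964913 head deg 189.72580857964914
w10 618 [384 216] [0.52035588 0.0902441  0.11      ] 0.04388672257311785 world deg 163.79987747196355 head deg 187.59987747196357
```

The pointer is still at head angle ~188° (x about -43 mm). The index travels under the crank and has been only about 3.0 rad, so the step 3 condition holds. Now the second half turn forward.

```bash
python3 -m crank '0.035 0.016 0 0.012 -0.012 0.008 -1; 0.031 0.023 0 0 0 0 -1; 0.028 0.027 0 0 0 0 -1; 0.024 0.03 0 0 0 0 -1; 0.019 0.033 0 0 0 0 -1; 0.015 0.036 0 0 0 0 -1; 0.009 0.037 0 0 0 0 -1; 0.004 0.038 0 0 0 0 -1'; python3 plan.py 8 8 .162
```

```text
time: 15.0
tcp_pos: [0.5084, 0.0744, 0.1619]
eef_rot: [0.001, 1.0, -0.003, 0.001]
contact_force: [3.1, -3.4, 3.0]
gripper_width: 0.0207
t=15.00 theta=2.660 r=54.8 z=0.1619 Ftan(drive)=3.6 twist~0.050 Frad=-2.9 Fz=3.0 w=0.0207 T=[-0.93 -0.44 -0.01]
turn fix [-0.008  0.003 -0.003]
0.002 0.038 -0.001; -0.005 0.038 -0.000; -0.011 0.037 -0.000; -0.016 0.035 -0.000; -0.020 0.033 -0.000; -0.025 0.029 -0.000; -0.029 0.026 -0.000; -0.032 0.022 -0.000;
```

```bash
python3 -m crank '0.001 0.038 0 -0.008 0.003 0 -1; -0.005 0.038 0 0 0 0 -1; -0.011 0.037 0 0 0 0 -1; -0.016 0.035 0 0 0 0 -1; -0.02 0.033 0 0 0 0 -1; -0.025 0.029 0 0 0 0 -1; -0.029 0.026 0 0 0 0 -1; -0.032 0.022 0 0 0 0 -1'; python3 plan.py 8 8 .162
```

```text
time: 15.8
tcp_pos: [0.5352, 0.1274, 0.161]
eef_rot: [0.001, 1.0, -0.005, -0.002]
contact_force: [-0.9, -7.2, 5.3]
gripper_width: 0.0208
t=15.80 theta=3.784 r=56.6 z=0.1610 Ftan(drive)=4.3 twist~0.060 Frad=-5.9 Fz=5.3 w=0.0208 T=[-1.8   0.02  0.06]
turn fix [-0.014 -0.006 -0.003]
-0.038 0.010 -0.005; -0.037 0.012 -0.000; -0.038 0.006 -0.000; -0.038 0.001 -0.000; -0.038 -0.004 -0.000; -0.037 -0.010 -0.000; -0.036 -0.015 0.000; -0.033 -0.020 0.000;
```

```bash
python3 -m crank '-0.036 0.015 -0.002 -0.012 -0.005 0 -1; -0.037 0.012 0 0 0 0 -1; -0.038 0.006 0 0 0 0 -1; -0.038 0.001 0 0 0 0 -1; -0.038 -0.004 0 0 0 0 -1; -0.037 -0.01 0 0 0 0 -1'; python3 plan.py -8 8 .162
```

```text
time: 16.4
tcp_pos: [0.5718, 0.134, 0.161]
eef_rot: [-0.0, 1.0, -0.002, -0.01]
contact_force: [-3.8, -0.7, 9.5]
gripper_width: 0.0206
t=16.40 theta=4.452 r=56.7 z=0.1610 Ftan(drive)=3.6 twist~0.050 Frad=-1.2 Fz=9.5 w=0.0206 T=[-0.25  0.76 -0.02]
turn fix [-0.005 -0.026  0.   ]
0.040 -0.004 -0.004; 0.038 -0.002 0.001; 0.038 -0.007 0.001; 0.036 -0.013 0.001; 0.034 -0.018 0.001; 0.031 -0.022 0.001; 0.028 -0.026 0.001; 0.024 -0.030 0.001;
```

```bash
python3 -m crank '0.039 0.002 -0.002 -0.005 -0.025 0 -1; 0.038 -0.002 0 0 0 0 -1; 0.038 -0.007 0 0 0 0 -1; 0.036 -0.013 0 0 0 0 -1; 0.034 -0.018 0 0 0 0 -1; 0.031 -0.022 0 0 0 0 -1; 0.028 -0.026 0 0 0 0 -1; 0.024 -0.03 0 0 0 0 -1'; python3 plan.py -8 5 .162
```

```text
time: 17.2
tcp_pos: [0.523, 0.116, 0.1618]
eef_rot: [-0.002, 1.0, 0.004, 0.005]
contact_force: [2.5, 3.4, 3.4]
gripper_width: 0.0207
t=17.20 theta=3.486 r=55.2 z=0.1618 Ftan(drive)=-4.2 twist~-0.057 Frad=0.5 Fz=3.4 w=0.0207 T=[ 0.5  -0.66 -0.02]
turn fix [0.009 0.012 0.005]
0.025 -0.030 -0.002; 0.020 -0.033 -0.000; 0.016 -0.035 -0.000; 0.010 -0.037 -0.000; 0.005 -0.038 -0.000;
```

```bash
python3 -m crank '0.025 -0.03 0 0.008 0.01 0 -1; 0.02 -0.033 0 0 0 0 -1; 0.016 -0.035 0 0 0 0 -1; 0.01 -0.037 0 0 0 0 -1'; python3 plan.py 8 8 .162; python3 - <<'E'
from h import *
s,im,wr=wlook("w11")
E
```

```text
time: 17.6
tcp_pos: [0.5089, 0.0893, 0.1617]
eef_rot: [-0.003, 1.0, 0.002, 0.002]
contact_force: [4.2, 3.4, 1.2]
gripper_width: 0.0208
t=17.60 theta=2.931 r=55.3 z=0.1617 Ftan(drive)=-4.1 twist~-0.057 Frad=-3.4 Fz=1.2 w=0.0208 T=[ 0.62 -1.18  0.01]
turn fix [0.006 0.004 0.007]
-0.011 0.037 -0.001; -0.016 0.035 0.000; -0.020 0.033 0.000; -0.025 0.029 0.000; -0.029 0.026 0.000; -0.032 0.021 0.000; -0.035 0.017 0.000; -0.037 0.012 0.000;
```

View pics/w11.png

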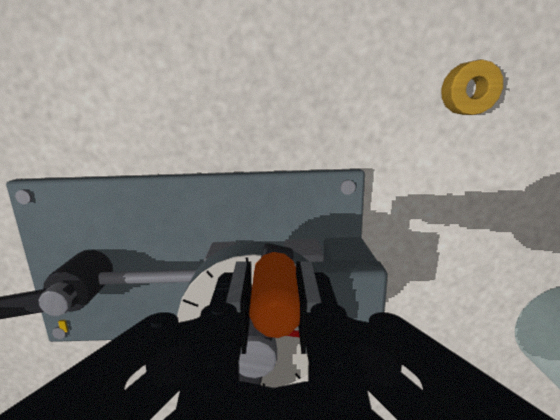

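The red pointer has moved round to the +y side, at (290,333), and the tap is at about 2.99 rad. Now the last forward stroke, which I'll slow down beyond 5 rad.

```bash
python3 -m crank '-0.011 0.037 0 0.006 0.004 0 -1; -0.016 0.035 0 0 0 0 -1; -0.02 0.033 0 0 0 0 -1; -0.025 0.029 0 0 0 0 -1; -0.029 0.026 0 0 0 0 -1; -0.032 0.021 0 0 0 0 -1; -0.035 0.017 0 0 0 0 -1; -0.037 0.012 0 0 0 0 -1'; python3 plan.py 8 8 .161
```

```text
time: 18.45
tcp_pos: [0.5413, 0.13, 0.1611]
eef_rot: [-0.002, 1.0, -0.008, -0.011]
contact_force: [-3.3, -1.9, 8.2]
gripper_width: 0.0208
t=18.45 theta=3.901 r=56.4 z=0.1611 Ftan(drive)=3.8 twist~0.052 Frad=-0.5 Fz=8.2 w=0.0208 T=[-0.69  0.53  0.03]
turn fix [-0.021 -0.027  0.005]
-0.039 0.007 -0.001; -0.038 0.007 -0.001; -0.038 0.002 -0.001; -0.038 -0.004 -0.001; -0.037 -0.009 -0.001; -0.036 -0.014 -0.001; -0.033 -0.019 -0.000; -0.031 -0.023 -0.000;
```

```bash
python3 -m crank '-0.037 0.01 -0.002 -0.02 -0.025 0 -1; -0.038 0.007 0 0 0 0 -1; -0.038 0.002 0 0 0 0 -1; -0.038 -0.004 0 0 0 0 -1; -0.037 -0.009 0 0 0 0 -1; -0.036 -0.014 0 0 0 0 -1; -0.033 -0.019 0 0 0 0 -1'; python3 plan.py 4 8 .161
```

```text
time: 19.15
tcp_pos: [0.5813, 0.1316, 0.161]
eef_rot: [-0.006, 1.0, -0.002, -0.014]
contact_force: [-2.9, 3.5, 7.5]
gripper_width: 0.0208
t=19.15 theta=4.626 r=56.6 z=0.1610 Ftan(drive)=3.9 twist~0.054 Frad=2.3 Fz=7.5 w=0.0208 T=[0.6  0.51 0.01]
turn fix [-0.004 -0.036  0.015]
-0.016 -0.014 -0.000; -0.017 -0.008 -0.000; -0.017 -0.010 -0.000; -0.016 -0.011 -0.000; -0.015 -0.012 -0.000; -0.014 -0.013 -0.000; -0.013 -0.014 -0.000; -0.012 -0.015 -0.000;
```

```bash
python3 -m crank '-0.027 -0.011 -0.002 -0.004 -0.03 0.01 -1; -0.026 -0.014 0 0 0 0 -1; -0.024 -0.016 0 0 0 0 -1; -0.022 -0.019 0 0 0 0 -1'; python3 plan.py 4 5 .161
```

```text
time: 19.55
tcp_pos: [0.5938, 0.1258, 0.1609]
eef_rot: [-0.005, 1.0, 0.002, -0.011]
contact_force: [-2.9, 2.9, 8.3]
gripper_width: 0.0209
t=19.55 theta=4.870 r=56.9 z=0.1609 Ftan(drive)=4.0 twist~0.054 Frad=0.9 Fz=8.3 w=0.0209 T=[0.39 0.51 0.  ]
turn fix [ 0.004 -0.027  0.013]
-0.011 -0.018 -0.001; -0.015 -0.012 -0.000; -0.014 -0.013 -0.000; -0.013 -0.014 -0.000; -0.012 -0.015 -0.000;
```

```bash
python3 -m crank '-0.023 -0.02 -0.001 0.004 -0.025 0.01 -1; -0.021 -0.021 0 0 0 0 -1; -0.02 -0.022 0 0 0 0 -1'; python3 plan.py 6 4 .161
```

```text
time: 19.85
tcp_pos: [0.6018, 0.1194, 0.161]
eef_rot: [-0.004, 1.0, 0.003, -0.006]
contact_force: [-2.8, 2.9, 6.1]
gripper_width: 0.0206
t=19.85 theta=5.049 r=56.7 z=0.1610 Ftan(drive)=4.0 twist~0.055 Frad=0.2 Fz=6.1 w=0.0206 T=[0.42 0.43 0.03]
turn fix [ 0.008 -0.015  0.01 ]
-0.015 -0.027 -0.000; -0.018 -0.023 -0.000; -0.015 -0.025 -0.000; -0.012 -0.026 -0.000;
```

```bash
python3 -m crank '-0.018 -0.022 0 0 0 0 -1; -0.017 -0.023 0 0 0 0 -1'; python3 plan.py 6 4 .161
```

```text
time: 20.05
tcp_pos: [0.606, 0.115, 0.161]
eef_rot: [-0.006, 1.0, 0.006, -0.009]
contact_force: [-2.0, 4.6, 7.0]
gripper_width: 0.021
t=20.05 theta=5.157 r=56.8 z=0.1610 Ftan(drive)=4.8 twist~0.067 Frad=1.5 Fz=7.0 w=0.0210 T=[0.45 0.37 0.  ]
turn fix [ 0.015 -0.023  0.015]
-0.011 -0.028 -0.001; -0.015 -0.025 -0.001; -0.012 -0.026 -0.001; -0.009 -0.027 -0.000;
```

```bash
python3 -m crank '-0.017 -0.024 -0.001 0.01 -0.02 0.01 -1; -0.015 -0.025 0 0 0 0 -1'; python3 plan.py 6 3 .161
```

```text
time: 20.25
tcp_pos: [0.6099, 0.1099, 0.1609]
eef_rot: [-0.004, 1.0, 0.004, -0.004]
contact_force: [-0.2, 3.8, 7.6]
gripper_width: 0.0211
t=20.25 theta=5.270 r=56.7 z=0.1609 Ftan(drive)=3.2 twist~0.044 Frad=2.0 Fz=7.6 w=0.0211 T=[0.62 0.27 0.  ]
turn fix [ 0.011 -0.01   0.01 ]
-0.008 -0.029 -0.001; -0.012 -0.026 -0.000; -0.009 -0.027 -0.000;
```

```bash
python3 -m crank '-0.014 -0.025 0 0 0 0 -1; -0.013 -0.026 0 0 0 0 -1'; python3 plan.py 6 3 .161
```

```text
time: 20.45
tcp_pos: [0.613, 0.1047, 0.1609]
eef_rot: [-0.006, 1.0, 0.007, -0.007]
contact_force: [-1.6, 4.1, 6.6]
gripper_width: 0.0206
t=20.45 theta=5.377 r=56.7 z=0.1609 Ftan(drive)=4.4 twist~0.060 Frad=0.5 Fz=6.6 w=0.0206 T=[ 0.63  0.23 -0.  ]
turn fix [ 0.019 -0.017  0.016]
-0.005 -0.030 -0.001; -0.009 -0.027 -0.001; -0.006 -0.028 -0.001;
```

```bash
python3 -m crank '-0.012 -0.027 -0.001 0.015 -0.015 0.012 -1; -0.01 -0.027 0 0 0 0 -1'; python3 plan.py 6 3 .161
```

```text
time: 20.65
tcp_pos: [0.6151, 0.1002, 0.1609]
eef_rot: [-0.004, 1.0, 0.006, -0.003]
contact_force: [-2.6, 8.9, 7.4]
gripper_width: 0.0209
t=20.65 theta=5.464 r=56.7 z=0.1609 Ftan(drive)=9.2 twist~0.127 Frad=1.1 Fz=7.4 w=0.0209 T=[ 1.63  0.34 -0.06]
turn fix [ 0.015 -0.009  0.009]
-0.003 -0.030 -0.001; -0.007 -0.028 -0.000; -0.004 -0.029 -0.000;
```

```bash
python3 -m crank '-0.008 -0.028 0 0 0 0 -1; -0.006 -0.028 0 0 0 0 -1'; python3 plan.py 6 3 .161
```

```text
time: 20.85
tcp_pos: [0.6158, 0.0975, 0.1612]
eef_rot: [-0.007, 1.0, 0.013, -0.006]
contact_force: [-0.4, 10.2, 6.7]
gripper_width: 0.0209
t=20.85 theta=5.514 r=56.3 z=0.1612 Ftan(drive)=9.7 twist~0.133 Frad=3.2 Fz=6.7 w=0.0209 T=[ 2.02  0.08 -0.01]
turn fix [ 0.032 -0.014  0.018]
-0.003 -0.030 -0.000; -0.005 -0.028 -0.001; -0.002 -0.029 -0.001;
```

Force has risen to 9.5 N with the knob yielding like the spring, so the tap is on the bottom at about 5.35 rad. I'll bring it up a touch more and hold it briefly.

```bash
python3 -m crank '-0.005 -0.028 0 0 0 0 -1; -0.004 -0.028 0 0 0 0 -1'; python3 plan.py 6 3 .161
```

```text
time: 21.05
tcp_pos: [0.6161, 0.0959, 0.1613]
eef_rot: [-0.011, 1.0, 0.02, -0.007]
contact_force: [-0.0, 10.3, 5.8]
gripper_width: 0.0206
t=21.05 theta=5.541 r=56.0 z=0.1613 Ftan(drive)=9.8 twist~0.134 Frad=3.3 Fz=5.8 w=0.0206 T=[ 2.12 -0.04 -0.01]
turn fix [ 0.052 -0.018  0.028]
-0.003 -0.029 0.000; -0.004 -0.029 -0.001; -0.001 -0.029 -0.001;
```

```bash
python3 -m crank '-0.005 -0.035 0 0.02 -0.01 0.01 -1; -0.004 -0.035 0 0.02 0 0.01 -1'; python3 plan.py 6 3 .161
```

```text
time: 21.25
tcp_pos: [0.6169, 0.0929, 0.1613]
eef_rot: [-0.007, 1.0, 0.014, -0.004]
contact_force: [0.6, 16.0, 6.5]
gripper_width: 0.0208
t=21.25 theta=5.597 r=55.9 z=0.1613 Ftan(drive)=15.3 twist~0.210 Frad=4.9 Fz=6.5 w=0.0208 T=[ 3.12 -0.09 -0.02]
turn fix [ 0.035 -0.011  0.017]
-0.002 -0.029 0.001; -0.003 -0.029 -0.001; 0.000 -0.029 -0.001;
```

```bash
python3 -m crank '0.004 0.015 0 0.015 -0.01 0.01 -1; 0.005 0.015 0 0.01 0 0 -1'; python3 plan.py -3 3 .161
```

```text
time: 21.45
tcp_pos: [0.6125, 0.1056, 0.161]
eef_rot: [-0.005, 1.0, 0.008, -0.003]
contact_force: [-1.4, -0.8, 4.9]
gripper_width: 0.0206
t=21.45 theta=5.358 r=56.6 z=0.1610 Ftan(drive)=0.0 twist~0.000 Frad=-1.6 Fz=4.9 w=0.0206 T=[-0.58  0.23 -0.04]
turn fix [ 0.02  -0.008  0.013]
0.014 0.009 0.000; 0.008 0.012 0.000; 0.009 0.012 0.000;
```

```bash
python3 -m crank '0 0 0 0 0 0 1; 0 0 0 0 0 0 1; 0 0 0 0 0 0 1; 0 0 -0.1 0.02 -0.008 0.01 1; 0 0 -0.2 0 0 0 1; 0 0 -0.2 0 0 0 1'; python3 - <<'E'
from h import *
print(arm.state()['tcp_pos'],arm.state()['contact_force'])
s,im,wr=wlook("w12")
E
```

```text
time: 22.05
tcp_pos: [0.6052, 0.1079, 0.2509]
eef_rot: [-0.002, 1.0, 0.0, -0.014]
contact_force: [1.0, 0.3, 0.6]
gripper_width: 0.0855
[0.60523316 0.10791124 0.25094505] [1.03260442 0.2875394  0.63693887]
```

View pics/w12.png

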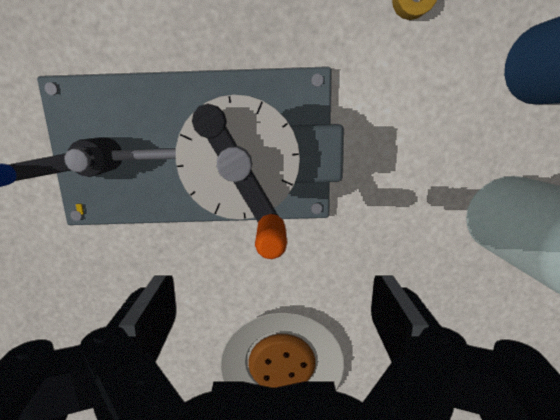

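```bash
python3 -m crank '0.2 0 -0.1 0 0 0 1; 0.2 0 -0.1 0 0 0 1; 0.2 0 0 0 0 0 1; 0.2 0 0 0 0 0 1;  0 0 0 0 0 0 1; 0 0 0 0 0 0 1'; python3 - <<'E'
from h import *
S=snapshot("scene");T=snapshot("top")
cv2.imwrite("pics/s13.png",cv2.resize(S["image"][190:300,200:330,::-1],None,fx=5,fy=5,interpolation=cv2.INTER_CUBIC))
cv2.imwrite("pics/t13.png",T["image"][:,:,::-1])
s,im,wr=wlook("w13");print(s['tcp_pos'],s['contact_force'])
cv2.imwrite("pics/sf13.png",S["image"][:,:,::-1])
E
```

```text
time: 22.7
tcp_pos: [0.4446, 0.1054, 0.3003]
eef_rot: [0.0, 1.0, 0.001, -0.011]
contact_force: [0.2, 0.1, -0.1]
gripper_width: 0.0852
[0.44536164 0.10543712 0.30012429] [-0.04785712  0.37838024 -0.49635986]
```

View pics/s13.png

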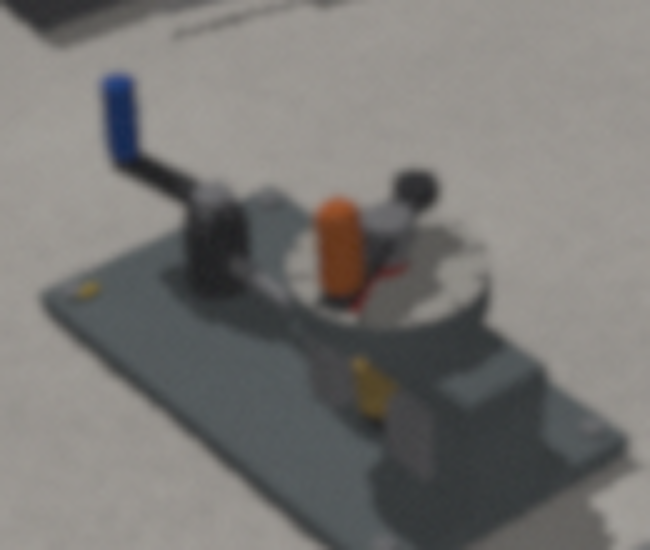

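View pics/w13.png

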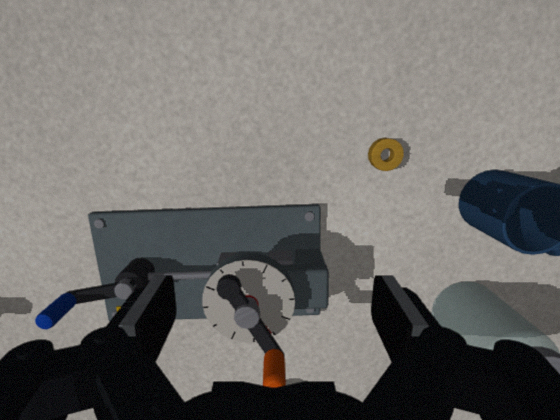

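View pics/t13.png

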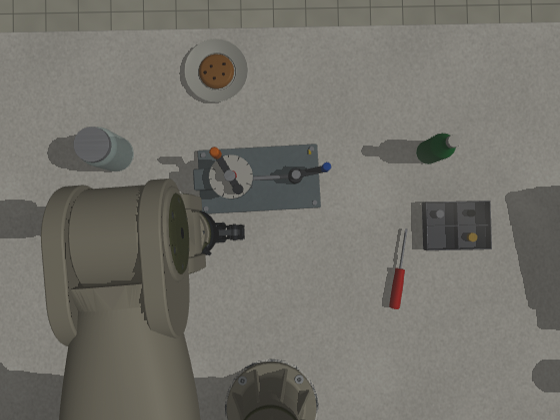

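```bash
python3 - <<'E'
from h import *
S=snapshot("scene");T=snapshot("top");ax=np.array([.5625,.078])
p=plane(S,200+357/5,190+308/5,.109);d=p[:2]-ax;print("tip",p,np.hypot(*d),np.degrees(np.arctan2(d[1],d[0])))
b=blob(T["image"],(5,120,70),(18,255,255),(190,130,330,225))[0];k=plane(T,*b[1],.174);d=k[:2]-ax
print("knob",k,np.hypot(*d),np.degrees(np.arctan2(d[1],d[0])))
b=blob(T["image"],*BL,(190,130,340,225))[0];a=plane(T,*b[1],.114);print("blue",a,np.degrees(np.arctan2(*(a[:2]-[.567,-.071])[::-1])))
E
```

```text
tip [0.59837735 0.10148992 0.109     ] 0.04288309956039315 33.213906039139935
knob [0.60909947 0.10351351 0.174     ] 0.05312673502334063 28.700983648606357
blue [ 0.58205865 -0.13923057  0.114     ] -77.55419841615193
```

```bash
python3 -c "
from station import arm
s=arm.state();print(s['time'],s['contact_force'],s['gripper_width']);arm.job_done()"
```

```text
22.95 [ 0.97469497 -0.19937499 -0.37526101] 0.08567458686674088
the job is handed in; nothing more can be done
```

I shut the clamp, cranked the tap down to the bottom of the hole, let go, and handed the job in at 22.95 s. No verdict is reported, so the figures below are from my own measurements.

**What I did**
- **Clamp:** my first grip slipped off the blue post near the end. I then pushed it with shut fingers until it stalled under 25–29 N, against about 3 N of ordinary drag.
- **Strokes:** the tap went forward to about 3.0 rad, back to 1.6, forward to 4.4, back to 3.0, then forward to the bottom.
- **Bottom:** I felt it at about 5.35 rad. The force rose from 4 N to 10 N over some 0.4 s, then briefly to 15 N. That is a twist of about 0.21 rad, below the 0.28 limit.
- **Release:** I unwound the crank to about 0 N before opening the fingers and withdrew to clear space.

**Last checks**
- **Tap:** the crank stands at about 5.37 rad.
- **Pointer:** the red tip is about 4.5° (3–4 mm) from the crank line. The black index itself was hidden under the crank, so I took it to be on that line.
- **Arm and bystanders:** the wrist force was about 1 N with the arm clear of everything. In the last pictures the bystanders stand where they did at the start, judged by eye.

**Disagreements**
- **Clamp angle:** the lever turned 0.99 rad by measurement. Whether it is fully shut depends on its unknown starting angle (0 to 0.25 rad), so that rests on the hard stall at the stop.
- **Pointer start:** the red pointer began about half a turn from the crank rather than the quarter turn described. From where I saw it afterwards, both pointer limits should still have been met.

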